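# Set out the stirring station

### The arm

A 6-joint arm with a two-finger parallel gripper is mounted at the origin on the work surface. World frame = base frame: x ahead of the robot, y to its left, z up, the work surface at z = 0. Lengths are in m, angles in rad, forces in N, time in s.
With the tool pointing down it reaches from about 0.275 to 0.725 m from the base axis. Payload 5.6 kg.
Tool frame: the origin (TCP) lies between the finger pads; the fingertips stand env.tcp_to_tips ahead of it and the grasp point (between the pads) lies 3 mm ahead of it (env.tcp_to_tips is the distance from the TCP to the fingertips, in m); x points along the fingers, z is the direction in which the jaws open and shut, and the axes are right-handed (so a half turn about x gives the same grasp; the last joint's range is limited). The gripper opens to 85 mm and grips with 20 to 120 N. Pads are 22 mm wide; open, the fingers measure 114 mm over their backs; the gripper's body (76 mm by 85 mm) begins 54 mm behind the grasp point. The pads swing forward as they close: fully open they stand 13 mm farther back than shut.
Start: joints at [-1.056, 0.255, 0.108, 0, -1.424, -0.285], TCP at [0.125, -0.536, 0.253] pointing down, gripper open.
Joint ranges: [-2.95, 2.95], [-1.21, 1.97], [-1.09, 1.5], [-2.87, 1.71], [-2.94, -0.07], [-3.05, 3.05]. Speed limits (rad/s): [2.57, 2.57, 3.14, 3.14, 3.14, 3.14].

### API

Orientations are given as a 3x3 rotation matrix whose columns are the frame's x, y, z axes.
In Python, from workcell import env gives the robot as it stands. The module is installed in compiled form; this text tells all that it offers.
- The arm moves only by the shell command python3 -m jog 'ROWS' [OPENING] [FORCE]. ROWS is a JSON object of lists of equal length, an entry for each row: "delta_pos": the shift along the tool's x, y, z in mm, a list of three; "delta_rot": the turn, a rotation vector about the tool's x, y, z in degrees, a list of three. In form: {"delta_pos": [[x, y, z], ...], "delta_rot": [[wx, wy, wz], ...]}. A call has exactly 5 rows; each row shifts and turns the commanded pose from where the row before left it, along the tool's axes as they then stand; what a row does not reach is not made up. A row lasts 1/8 s, in which the tool goes at most 62.5 mm and 10.7 degrees, less where a joint would pass 70% of its speed; a pose out of reach is approached as far as the arm can. A call is refused whole if a number of a shift passes 62.5 or a number of a turn 10.7, either way. A call with a gripper value outside its range is refused whole. OPENING is the opening in per cent of the stroke, from 0 (shut) to 100 (fully open), set as the call begins (- or left out, the last holds). The fingers move at their own pace and stop on an object; FORCE is the grip in N (left out, the last holds). Time passes only in rows, so rows that do not move let the fingers close, or fill a call up. It gives the time, the measured TCP pose, the force and the opening at its end, in the units of the state.
- env.get_obs(): the state, without advancing time (a new reading comes with each control period).
- env.capture(name): name is "scene" or "top"; returns (picture, depth): 420x560x3 uint8, red, green, blue; 420x560 float32, m along the optical axis (not along the pixel's ray), 0 where there is no reading.
- env.camera_params(name): a dict with "fx", "fy", "cx", "cy" (pixels), "R" (3x3) and "t" (3): a world point X has camera coordinates R X + t. Camera axes: x right, y down, z forward; pixel columns grow to the right and rows downward; lengths in m; the calibration is good to about 2 mm. A picture is of the moment at which its call begins. camera_params takes no time and is no camera call.
- env.job_done(): hands the job in, once; it reports no verdict.
Trained networks look in the newest picture that a camera, given by its name, has taken for a name from the list of things; names that differ only in an ending like _2 or _b are one class to them, and where a whole thing is asked for, a point or a joint stands for the part that bears it (a point fixed in the world has none). Each returns a list of dicts, best first, with "score" (0 to 1); they miss things now and then, are a little off and sometimes report something else, mostly with a low value. They report only what shows in the picture. A call takes as long as a camera call. They do not tell look-alikes from the thing itself.
- env.outline_of(camera, thing): "pixels" (420x560 bool, what is visible of it) and "point" ([row, column] as shares, 0 to 1, of the picture: columns of its width, rows of its height, amid what is visible of it).
- env.tip_of(camera, thing): "point" ([row, column] as shares, 0 to 1, of the picture: columns of its width, rows of its height: a listed point, or the origin of a listed thing).
The state is a dict: "t": time; "joints": joint angles; "qd": joint speeds; "tau": joint torques, N m; "ee_pos": TCP position; "eef_rot": TCP orientation; "contact_force": force on the tool from outside, world axes, zero at the start; "moment": the same for the moment, N m; "finger_gap": opening from 0.0 (shut) to 1.0 (fully open).
Only numpy, scipy, OpenCV 4.12 (cv2) and the standard library are available. Lean on these libraries where they do the work, as an engineer would, in place of code of your own. Each camera call takes 0.05 s, during which the arm holds its last target. There are 200 camera calls.

### The job

Set out the bench for stirring. Turn the little swing tab on the stirrer aside, lift the metal cover plate out and lay it flat in the rectangular tray, lined up with it, then stand the conical flask in the round well that the cover hid; the square bottle goes in the square tray and the measuring cylinder with the hexagonal foot in the hexagonal tray, before or after that. Never knock one of the three vessels over, and leave everything standing flat, inside its rim, and let go.

Things in the scene. Friction and masses are not known exactly. Their poses are not given: they have to be found in the camera images.
- stirrer: Low white stirrer, fixed, 190 (x) x 130 (y) x 46 mm high; origin at the centre of its underside. Centred in its top is a recess 116 (x) x 86 (y) mm with its floor at z = 40 mm, filled by the cover at the start; centred in that floor is a round well, 82 mm diameter, flat floor at z = 30 mm: the flask's place.
- tab (a joint): Steel swing tab on the stirrer's top, upright hinge axis at x = -70, y = 0 mm of the stirrer. 0: it points to the stirrer's +x and holds the cover down (starts at 0 to 0.3 rad). Grows counter-clockwise from above (tip towards stirrer +y) to a stop at 1.75; clear of the cover from 1.35. About 1.3 N turns it at the peg; it stays where left. Blade 32 x 10 x 4 mm, top 51 mm over the bench.
- tab_peg (a point): Centre of the top end of the black upright peg on the tab, by which to turn it: 12 mm diameter, 30 mm tall (from z = 51 to 81 mm over the bench), 24 mm from the hinge axis.
- cover: Loose aluminium cover plate in the stirrer's recess, 110 (its x) x 80 (its y) x 6 mm, about 160 g; origin at the centre of its underside (40 mm over the bench at the start). In its middle stands a black handle bar 36 mm long (x), 12 mm thick (y), reaching from 6 to 38 mm above the origin.
- cover_tray: Fixed rectangular grey tray, the cover's place: outside 144 (its x) x 114 (its y) mm, inside 134 x 104 mm, floor 5 mm thick, rim 12 mm high; origin at the centre of its underside.
- square_tray: Fixed square grey tray, the bottle's place: outside 84 mm, inside 76 mm square, sides along its x and y, floor 4 mm thick, rim 12 mm high; origin at the centre of its underside.
- hex_tray: Fixed hexagonal grey tray, the cylinder's place: 76 mm inside and 84 mm outside across flats, flats facing its +y and -y, floor 5 mm thick, rim 12 mm high; origin at the centre of its underside.
- flask: Loose white plastic conical flask, about 120 g: base 62 mm diameter, cone up to 78 mm, neck 29 mm diameter from 78 to 110 mm, lip 34 mm diameter from 110 to 115 mm (top). Origin at the centre of its underside, z up.
- bottle: Loose white square bottle, about 160 g: body 56 x 56 mm (sides along its x and y), 72 mm tall, round black cap of 38 mm diameter from 78 to 104 mm (top). Origin at the centre of its underside, z up.
- cylinder: Loose white measuring cylinder, about 110 g: hexagonal foot 50 mm across flats (flats facing its +y and -y) and 10 mm thick, round barrel of 30 mm diameter from 10 to 135 mm (top). Origin at the centre of its underside, z up.
Not all that is in view belongs to the job. Leave any pink or yellow look-alike of the cover alone. What is shaped like the stirrer but turquoise is not meant.

How it is judged:
On the way, in this order (a step that is already met when the one before it is completed fails the run):
1. the swing tab is turned aside (beyond 1 rad) (value of joint tab above 1 rad), for 0.2 s.
2. the cover lies flat in the rectangular tray (horizontal distance between cover and cover_tray below 0.02 m and z of cover in the frame of cover_tray below 0.009 m and angle between cover's own z axis and vertical below 0.1 rad and angle between the x axis of cover and the x axis of cover_tray, either way round below 0.3 rad), for 0.2 s.
3. the flask stands in the stirrer's well (horizontal distance between flask and stirrer below 0.014 m and z of flask in the frame of stirrer below 0.034 m and angle between flask's own z axis and vertical below 0.1 rad), for 0.2 s.
At the end, for the whole second after the job is handed in: Cover in its tray (20 mm, 0.3 rad), flask in the well (14 mm), bottle in the square tray (17 mm), cylinder in the hexagonal tray (18 mm); bases under 9 mm above the tray undersides (flask under 34 mm above the stirrer's), upright within 0.1 rad, at rest (all of step 2 and all of step 3 and horizontal distance between bottle and square_tray below 0.017 m and z of bottle in the frame of square_tray below 0.009 m and angle between each of bottle, cylinder's own z axis and vertical below 0.1 rad and horizontal distance between cylinder and hex_tray below 0.018 m and z of cylinder in the frame of hex_tray below 0.009 m and linear speed of each of cover, flask, bottle, cylinder below 0.02 m/s and angular speed of each of cover, flask, bottle, cylinder below 0.2 rad/s); the robot touches nothing.
It fails at once if a vessel is knocked over (leans more than 0.6 rad) (angle between any of flask, bottle, cylinder's own z axis and vertical above 0.6 rad).
It also fails if it takes over 125 s, if anything falls off the work surface, if the arm or the gripper's body presses on something with over 40 N, if the wrist force passes 120 N, or if a joint passes its speed limit or range.

## Working session

There is one attempt and no reset: what is moved stays moved. The work goes in short steps, Python scripts to look and compute and a shell command to move; the robot and the scene stay as the last step left them, time stands still between calls to the robot, and variables do not carry over. Pictures are saved under pics/ and viewed, about 12 in all and at most 16, crops included, and the job is handed in when it is done.

```bash
mkdir -p pics; python3 - <<'E'
from workcell import env
import cv2,numpy as np
for c in("scene","top"):
    p,d=env.capture(c);cv2.imwrite(f"pics/{c}0.png",p[:,:,::-1]);np.save(f"{c}_d0.npy",d)
    k=env.camera_params(c);print(c,{a:np.round(b,4).tolist() for a,b in k.items()})
    for n in"stirrer tab tab_peg cover cover_tray square_tray hex_tray flask bottle cylinder".split():
        o=env.outline_of(c,n);t=env.tip_of(c,n)
        f=lambda r:[(round(x["score"],2),round(x["point"][1]*560),round(x["point"][0]*420)) for x in r[:4]]
        print(n,"out",f(o),"tip",f(t))
o=env.get_obs();print(o["t"],o["ee_pos"],o["eef_rot"],o["contact_force"],env.tcp_to_tips)
E
```

```text
scene {'fx': 457.4017, 'fy': 457.4017, 'cx': 278.3104, 'cy': 211.2224, 'R': [[-0.3165, 0.9486, 0.006], [0.5323, 0.1828, -0.8265], [-0.7851, -0.2585, -0.5628]], 't': [-0.0394, -0.2285, 1.835]}
stirrer out [(0.93, 443, 246), (0.59, 303, 239)] tip [(0.73, 445, 250), (0.67, 305, 238)]Traceback (most recent call last):
  File "<stdin>", line 7, in <module>
ValueError: it knows: bottle, cover, cover_tray, cylinder, flask, hex_tray, square_tray, stirrer, tab_peg
```

```bash
python3 - <<'E'
from workcell import env
import cv2,numpy as np
for c in("scene","top"):
    p,d=env.capture(c);cv2.imwrite(f"pics/{c}0.png",p[:,:,::-1])
    k=env.camera_params(c);print(c,{a:np.round(b,4).tolist() for a,b in k.items()})
    sv={"d":d,"p":p}
    for n in"stirrer tab_peg cover cover_tray square_tray hex_tray flask bottle cylinder".split():
        o=env.outline_of(c,n);t=env.tip_of(c,n)
        for i,x in enumerate(o[:3]): sv[f"{n}{i}"]=x["pixels"]
        f=lambda r:[(round(x["score"],2),round(x["point"][1]*560),round(x["point"][0]*420)) for x in r[:4]]
        print(n,"out",f(o),"tip",f(t))
    np.savez(c+"0.npz",**sv)
o=env.get_obs();print(o["t"],o["ee_pos"],o["eef_rot"],o["contact_force"],env.tcp_to_tips)
E
```

```text
scene {'fx': 457.4017, 'fy': 457.4017, 'cx': 278.3104, 'cy': 211.2224, 'R': [[-0.3165, 0.9486, 0.006], [0.5323, 0.1828, -0.8265], [-0.7851, -0.2585, -0.5628]], 't': [-0.0394, -0.2285, 1.835]}
stirrer out [(0.89, 305, 241), (0.64, 446, 244)] tip [(0.91, 306, 238), (0.71, 441, 251)]
tab_peg out [(0.39, 133, 239), (0.37, 311, 211)] tip [(0.65, 441, 219), (0.42, 311, 206)]
cover out [(0.94, 305, 202), (0.9, 364, 236), (0.83, 307, 224)] tip [(0.97, 365, 236), (0.81, 304, 228), (0.62, 305, 202)]
cover_tray out [(0.97, 149, 200)] tip [(0.96, 152, 199), (0.18, 224, 241)]
square_tray out [(0.84, 241, 213)] tip [(0.92, 242, 216), (0.56, 185, 227)]
hex_tray out [(0.94, 134, 238), (0.25, 225, 229)] tip [(0.95, 134, 241)]
flask out [(0.71, 222, 232)] tip [(0.82, 225, 242), (0.28, 185, 230)]
bottle out [(0.82, 186, 220), (0.22, 308, 224)] tip [(0.93, 184, 229), (0.55, 223, 242)]
cylinder out [(0.88, 168, 239), (0.6, 132, 239)] tip [(0.81, 170, 254)]
top {'fx': 503.1691, 'fy': 503.1691, 'cx': 278.9753, 'cy': 211.2759, 'R': [[0.0076, -1.0, -0.0005], [-0.9909, -0.0075, -0.1341], [0.1341, 0.0015, -0.9
[... 259 characters left out ...]
0.81, 240, 208)] tip [(0.65, 264, 293), (0.6, 377, 182), (0.56, 239, 211)]
cover_tray out [(0.77, 445, 217)] tip [(0.57, 445, 217), (0.56, 241, 212)]
square_tray out [(0.89, 324, 226)] tip [(0.69, 327, 227)]
hex_tray out [(0.96, 419, 149), (0.16, 323, 227)] tip [(0.78, 415, 148), (0.28, 322, 183)]
flask out [(0.67, 325, 179)] tip [(0.79, 325, 183), (0.23, 420, 148)]
bottle out [] tip [(0.62, 372, 183)]
cylinder out [(0.56, 374, 136)] tip [(0.71, 369, 141)]
2.1 [ 0.12532055 -0.53552876  0.25328389] [[ 3.02559089e-05 -9.73709998e-01 -2.27791218e-01]
 [ 6.32261571e-06 -2.27791218e-01  9.73709998e-01]
 [-1.00000000e+00 -3.09007173e-05 -7.35636217e-07]] [ 0.3304724  -0.26195871 -0.27393459] 0.022
```

View pics/scene0.png

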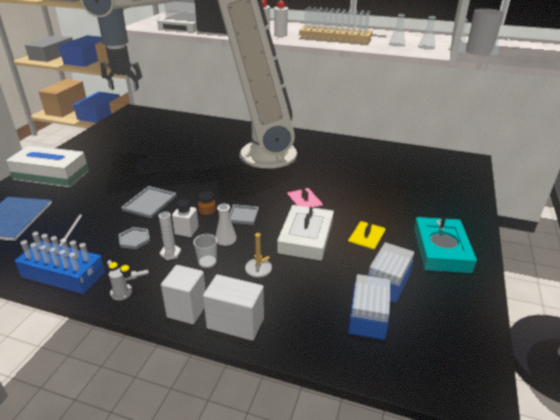

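View pics/top0.png

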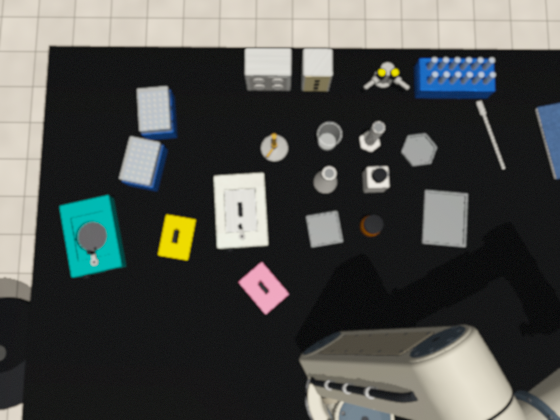

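```bash
cat > h.py <<'E'
from workcell import env
import cv2,numpy as np
def cloud(c,d):
    k=env.camera_params(c);v,u=np.mgrid[0:420,0:560]
    X=np.stack([(u-k["cx"])/k["fx"]*d,(v-k["cy"])/k["fy"]*d,d],-1)
    P=(X-np.array(k["t"]))@np.array(k["R"]); P[d==0]=np.nan; return P
def rect(P):
    (c,s,a)=cv2.minAreaRect((P[:,:2]*1000).astype(np.float32)); return np.round(c,1),np.round(s,1),round(a,1)
E
python3 - <<'E'
from h import *
N={c:np.load(c+"0.npz") for c in("scene","top")}
W={c:cloud(c,N[c]["d"]) for c in N}
np.set_printoptions(suppress=True,precision=1)
# table check
for c in W: print(c,"table z",np.nanmedian(W[c][...,2]))
reg={"stirrer":(240,211,36,45),"cover_tray":(445,217,32,35),"square_tray":(324,229,24,22),"hex_tray":(419,149,22,20),"flask":(326,180,16,18),"bottle":(376,180,18,18),"cylinder":(372,137,16,20)}
for n,(u,v,a,b) in reg.items():
    m=np.zeros((420,560),bool);m[v-b:v+b,u-a:u+a]=1
    P=W["top"][m];P=P[np.isfinite(P[:,2])]
    z=P[:,2]*1000;h,e=np.histogram(z,np.arange(-5,150,5))
    print(n,[(int(e[i]),int(h[i])) for i in range(len(h)) if h[i]>3])
    lo=3 if n.endswith("tray") else 5
    Q=P[z>lo+2];print("   all",rect(Q),"top",z.max())
    q=P[z>z.max()-8];print("   topslice",rect(q),q.mean(0)*1000)
    # scene cloud near
    c=np.nanmedian(Q,0)[:2];S=W["scene"].reshape(-1,3);S=S[np.isfinite(S[:,2])];S=S[(np.linalg.norm(S[:,:2]-c,axis=1)<.07)&(S[:,2]>.007)]
    if n in("flask","bottle","cylinder"):
        S=S[np.linalg.norm(S[:,:2]-c,axis=1)<.045]
    print("   scene top z",S[:,2].max()*1000,"topslice",rect(S[S[:,2]>S[:,2].max()-.006]))
P=np.load("top0.npz")["p"]
cv2.imwrite("pics/topc.png",cv2.resize(P[110:270,195:475,::-1],None,fx=2.85,fy=2.85,interpolation=cv2.INTER_CUBIC))
E
```

```text
scene table z -0.0005957600138908881
top table z 0.0011295737694493227
stirrer [(-5, 944), (0, 1602), (5, 231), (10, 9), (15, 8), (20, 18), (25, 30), (30, 19), (35, 72), (40, 847), (45, 2079), (50, 441), (55, 13), (60, 4), (70, 6), (75, 43), (80, 36), (85, 4)]
   all (array([479.6, 294.4]), array([240.4, 193.5]), 0.5) top 88.1604229784943
   topslice (array([459. , 288.8]), array([64.6, 10.3]), 1.3) [460.9 289.1  82.4]
   scene top z 83.76982542416746 topslice (array([463.4, 290.4]), array([65.3, 10.3]), 4.4)
cover_tray [(-5, 830), (0, 1897), (5, 1235), (10, 371), (15, 77)]
   all (array([ 468.4, -261.1]), array([188.1, 175.3]), 0.4) top 21.723131404800263
   topslice (array([ 461.9, -257.3]), array([114.7, 143.4]), 86.0) [ 462.2 -256.5   15.6]
   scene top z 16.016508284066607 topslice (array([ 462.5, -258.1]), array([117.7, 136.6]), 85.0)
square_tray [(-5, 427), (0, 968), (5, 482), (10, 152), (15, 45)]
   all (array([432.6,  66.4]), array([116.8, 126.9]), 0.1) top 22.012272676266722
   topslice (array([431. ,  67.2]), array([84.1, 83. ]), 9.5) [430.8  64.3  16. ]
   scene top z 17.
[... 1251 characters left out ...]
.2, -65.9]), array([35.2, 33.8]), 26.9) [561.1 -66.6 107.3]
   scene top z 108.02579629878335 topslice (array([566.7, -66.8]), array([38. , 36.8]), 45.2)
cylinder [(-5, 313), (0, 453), (5, 128), (10, 82), (15, 9), (20, 6), (25, 5), (30, 13), (40, 5), (45, 6), (50, 7), (55, 10), (60, 7), (65, 5), (70, 7), (75, 4), (80, 10), (85, 5), (90, 11), (95, 8), (100, 9), (105, 8), (110, 8), (115, 8), (120, 8), (125, 4), (130, 33), (135, 78), (140, 4)]
   all (array([679.5, -54. ]), array([86.9, 91.9]), 68.5) top 142.73663598064908
   topslice (array([674.1, -58.2]), array([27.8, 28. ]), 63.5) [674.3 -59.  137.2]
   scene top z 138.2509572588366 topslice (array([678.1, -59.3]), array([34. , 27.6]), 8.0)
```

View pics/topc.png

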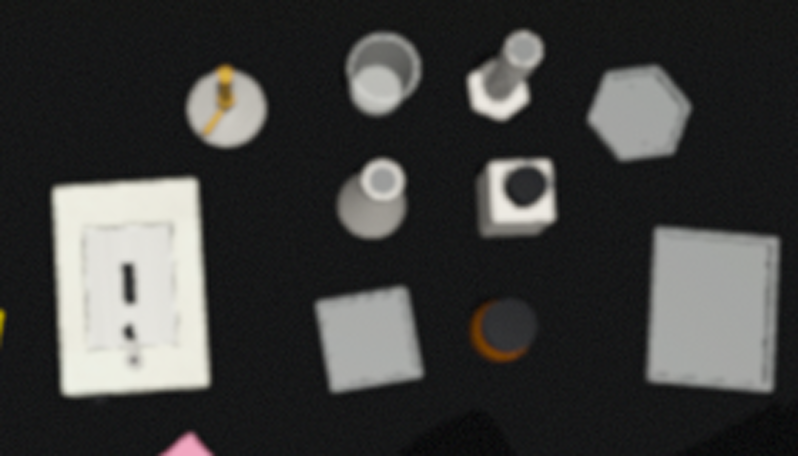

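```bash
python3 - <<'E'
from h import *
np.set_printoptions(suppress=True,precision=1)
for c in("scene","top"):
    N=np.load(c+"0.npz");P=cloud(c,N["d"]).reshape(-1,3)*1000;I=N["p"].reshape(-1,3).astype(int)
    ok=np.isfinite(P[:,2]);P=P[ok];I=I[ok];br=I.sum(1)/3
    near=lambda x,y,r:np.hypot(P[:,0]-x,P[:,1]-y)<r
    s=near(485,290,125)&(P[:,2]>38)&(P[:,2]<58)&(br>90)
    print(c,"stirrer",rect(P[s]),P[s].mean(0),s.sum())
    k=near(470,290,70)&(P[:,2]>64)
    x=P[k][:,0];
    for n,g in(("handle",k&(P[:,0]>461)),("peg",k&(P[:,0]<461))): print(n,rect(P[g]),P[g].mean(0),g.sum(), "zmed",np.median(P[g][:,2]))
    print("hist x",np.histogram(x,np.arange(415,510,5)))
    b=near(560,-66,50)&(P[:,2]>62)&(P[:,2]<82)&(br>100);print("bottle shoulder",rect(P[b]),b.sum())
    b=near(560,-66,50)&(P[:,2]>96);print("cap",rect(P[b]),P[b].mean(0))
    b=near(665,-59,45)&(P[:,2]>5)&(P[:,2]<16)&(br>90);print("foot",rect(P[b]),b.sum())
    for n,x,y,r in(("cov",462,-258,110),("sq",433,67,75),("hex",653,-194,60)):
        m=near(x,y,r)&(P[:,2]>2.5)&(P[:,2]<25)&(br>75)&(br<225)
        print(n,rect(P[m]),P[m].mean(0),"floor z",np.median(P[near(x,y,25)][:,2]))
E
```

```text
scene stirrer (array([478821.4, 289293.8]), array([198698.6, 130891.5]), 4.2) [490.9 291.6  45.1] 1656
handle (array([481090.7, 289446.2]), array([36176.9, 12500.7]), 3.6) [484.7 290.3  74.5] 47 zmed 75.6171275309607
peg (array([433944.2, 288100.2]), array([15555.6,  9489.4]), 15.0) [435.9 288.5  74.2] 24 zmed 73.11537199074789
hist x (array([ 0,  0,  1,  8, 14,  1,  0,  0,  0,  3,  3,  5,  6,  3,  7, 12,  8,
        0]), array([415, 420, 425, 430, 435, 440, 445, 450, 455, 460, 465, 470, 475,
       480, 485, 490, 495, 500, 505]))
bottle shoulder (array([565419.1, -67074. ]), array([59237.6, 58699.3]), 3.4) 181
cap (array([565172.4, -67315.4]), array([39514.7, 37951.3]), 68.0) [568.3 -66.1 102.6]
foot (array([680101.6, -58861.5]), array([54014.4, 51727.9]), 12.6) 122
cov (array([ 464543.5, -243621.2]), array([169521.3, 160305.4]), 87.1) [ 466.8 -260.     6.8] floor z 3.8033232457179924
sq (array([429457.7,  65498. ]), array([104550.7,  86056.6]), 11.7) [432.7  67.3   6.7] floor z 3.9039545187625464
hex (array([ 654276.5, -194966. ]), array([98535.2, 83665.4]), 38.0) [ 654.7 -195.    
[... 455 characters left out ...]
 array([415, 420, 425, 430, 435, 440, 445, 450, 455, 460, 465, 470, 475,
       480, 485, 490, 495, 500, 505]))
bottle shoulder (array([560801.8, -67111.1]), array([56666.4, 56115.6]), 1.6) 272
cap (array([560404.9, -66787.6]), array([36624., 36611.]), 70.5) [560.9 -67.  104.3]
foot (array([669366.1, -57393.8]), array([57231.8, 44535.2]), 51.9) 149
cov (array([ 463939.9, -261349.7]), array([123257.9, 150770.3]), 85.6) [ 462.6 -259.2    7.5] floor z 5.885097435497713
sq (array([432882.2,  64924.9]), array([89885. , 89673.6]), 10.0) [431.4  66.1   7.4] floor z 4.956959550345307
hex (array([ 652956.4, -196601.5]), array([88939.4, 98281.3]), 68.6) [ 652.9 -195.5    7.7] floor z 5.735601872753545
```

```bash
cat > go.py <<'E'
# go.py x y z(mm) jawdeg -> remaining shift in tool axes as they will stand after the turn
import sys,numpy as np
from workcell import env
o=env.get_obs();R=np.array(o["eef_rot"]);p=np.array(o["ee_pos"])*1000
x,y,z,a=map(float,sys.argv[1:5])
cur=np.degrees(np.arctan2(R[1,2],R[0,2]));d=(a-cur+90)%180-90;a=np.radians(cur+d)
zt=np.array([np.cos(a),np.sin(a),0]);xt=np.array([0,0,-1.]);yt=np.cross(zt,xt);e=np.array([x,y,z])-p
print("t",round(o["t"],2),"pos",p.round(1),"jaw",round(cur,1),"tilt",R[:,0].round(3),"gap",round(o["finger_gap"],3),"F",np.round(o["contact_force"],1))
print("need turn_x",round(-d,1),"shift",np.round([e@xt,e@yt,e@zt],1),"j6",np.round(o["joints"],2))
E
python3 -m jog '{"delta_pos":[[0,0,0],[0,-24,53],[0,-24,53],[0,-24,53],[0,-24,53]],"delta_rot":[[9.2,0,0],[0,0,0],[0,0,0],[0,0,0],[0,0,0]]}' 60
python3 -m jog '{"delta_pos":[[0,-24,53],[0,-24,53],[0,-24,53],[0,-24,53],[0,-24,53]],"delta_rot":[[0,0,0],[0,0,0],[0,0,0],[0,0,0],[0,0,0]]}' 
python3 -m jog '{"delta_pos":[[0,-24,53],[0,-24,53],[0,-24,53],[0,-24,53],[0,-24,53]],"delta_rot":[[0,0,0],[0,0,0],[0,0,0],[0,0,0],[0,0,0]]}' 
python3 go.py 431.5 287.5 82 94
```

```text
t: 2.72
ee_pos: [0.2066, -0.3159, 0.2534]
eef_rot: [[0.001, -0.998, -0.068], [-0.0, -0.068, 0.998], [-1.0, -0.001, -0.0]]
contact_force: [1.4, -0.5, 0.7]
finger_gap: 0.598
t: 3.35
ee_pos: [0.308, -0.0428, 0.2538]
eef_rot: [[0.002, -0.998, -0.07], [0.001, -0.07, 0.998], [-1.0, -0.002, 0.0]]
contact_force: [0.8, -0.9, 0.5]
finger_gap: 0.601
t: 3.98
ee_pos: [0.4096, 0.2299, 0.2535]
eef_rot: [[0.001, -0.998, -0.07], [0.0, -0.07, 0.998], [-1.0, -0.001, 0.0]]
contact_force: [1.3, 0.2, 0.4]
finger_gap: 0.601
t 3.98 pos [409.6 229.9 253.5] jaw 94.0 tilt [ 0.001  0.    -1.   ] gap 0.601 F [1.3 0.2 0.4]
need turn_x 0.0 shift [171.5 -25.9  55.9] j6 [ 0.85  0.09 -0.09  0.   -1.39 -2.35]
```

```bash

python3 -m jog '{"delta_pos":[[0,-13,28],[0,-13,28],[40,0,0],[40,0,0],[40,0,0]],"delta_rot":[[0,0,0],[0,0,0],[0,0,0],[0,0,0],[0,0,0]]}' 60 20 | tail -2
python3 -m jog '{"delta_pos":[[30,0,0],[19.5,0,0],[0,0,0],[0,0,0],[0,0,0]],"delta_rot":[[0,0,0],[0,0,0],[0,0,0],[0,0,0],[0,0,0]]}' | tail -2
python3 go.py 431.5 287.5 83 94
python3 -m jog '{"delta_pos":[[0,0,0],[0,0,0],[0,0,0],[0,0,0],[0,0,0]],"delta_rot":[[0,0,0],[0,0,0],[0,0,0],[0,0,0],[0,0,0]]}' 0 20 | tail -2
python3 -m jog '{"delta_pos":[[0,0,0],[0,0,0],[0,0,0],[0,0,0],[0,0,0]],"delta_rot":[[0,0,0],[0,0,0],[0,0,0],[0,0,0],[0,0,0]]}' 0 20 | tail -2
python3 go.py 431.5 287.5 83 94
python3 - <<'E'
from h import *
p,d=env.capture("scene");cv2.imwrite("pics/peg.png",cv2.resize(p[130:280,220:400,::-1],None,fx=4,fy=4,interpolation=cv2.INTER_CUBIC))
E
```

```text
contact_force: [0.8, 0.5, 0.0]
finger_gap: 0.602
contact_force: [-0.1, -0.6, 0.8]
finger_gap: 0.601
t 5.22 pos [431.8 286.2  85. ] jaw 94.0 tilt [ 0.002  0.002 -1.   ] gap 0.601 F [-0.1 -0.6  0.8]
need turn_x -0.0 shift [2.  0.2 1.4] j6 [ 0.89  0.31 -0.27  0.   -0.99 -2.39]
contact_force: [0.3, 1.2, 2.3]
finger_gap: 0.127
contact_force: [2.3, 4.1, 5.1]
finger_gap: 0.127
t 6.47 pos [431.7 286.   84.2] jaw 94.0 tilt [ 0.001  0.001 -1.   ] gap 0.127 F [2.3 4.1 5.1]
need turn_x -0.0 shift [1.2 0.1 1.5] j6 [ 0.89  0.31 -0.27  0.   -0.99 -2.39]
```

View pics/peg.png

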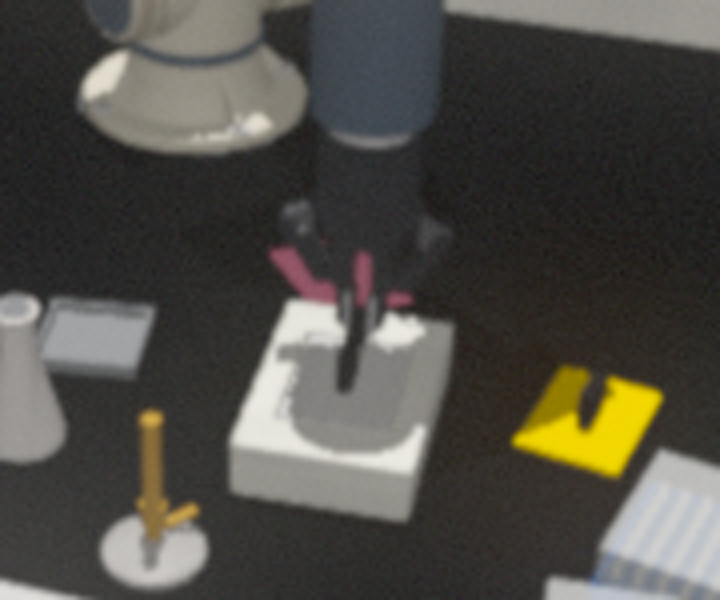

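```bash

python3 -m jog '{"delta_pos":[[0,0.5,5],[0,1.5,4.8],[0,2.5,4.3],[0,3.4,3.7],[0,4.1,2.9]],"delta_rot":[[0,0,0],[0,0,0],[0,0,0],[0,0,0],[0,0,0]]}' | tail -2
python3 -m jog '{"delta_pos":[[0,4.6,2.1],[0,4.9,1],[0,3.8,0.1],[0,0,0],[0,0,0]],"delta_rot":[[0,0,0],[0,0,0],[0,0,0],[0,0,0],[0,0,0]]}' | tail -2
python3 go.py 406 310 83 94
```

```text
contact_force: [6.0, -5.1, 6.9]
finger_gap: 0.132
contact_force: [5.0, 0.5, 5.1]
finger_gap: 0.128
t 7.78 pos [404.8 307.4  84. ] jaw 94.0 tilt [ 0.001 -0.001 -1.   ] gap 0.128 F [5.  0.5 5.1]
need turn_x -0.0 shift [ 1.  -1.3  2.5] j6 [ 0.96  0.29 -0.29  0.   -0.98 -2.46]
```

```bash

python3 -m jog '{"delta_pos":[[0,0,0],[0,0,0],[0,0,0],[-40,0,0],[-50,0,0]],"delta_rot":[[0,0,0],[0,0,0],[0,0,0],[0,0,0],[0,0,0]]}' 60 20| tail -2
python3 -m jog '{"delta_pos":[[0,-50,-3],[0,0,0],[0,-22,-20],[0,0,0],[0,0,0]],"delta_rot":[[0,0,0],[0,0,0],[0,0,0],[0,0,0],[0,0,0]]}' | tail -2
python3 go.py 477.5 289.6 76 94
python3 - <<'E'
from h import *
for c in("scene","top"):
    p,d=env.capture(c);P=cloud(c,d)
    a,b,e,f=(220,400,130,280) if c=="scene" else (195,295,160,260)
    cv2.imwrite(f"pics/tab_{c}.png",cv2.resize(p[e:f,a:b,::-1],None,fx=4,fy=4,interpolation=cv2.INTER_CUBIC))
    print(c,[(round(x["score"],2),np.round(np.multiply(x["point"],[420,560])),(P[int(x["point"][0]*420),int(x["point"][1]*560)]*1000).round()) for x in env.tip_of(c,"tab_peg")])
E
```

```text
contact_force: [0.7, 1.0, 0.2]
finger_gap: 0.598
contact_force: [0.2, 0.9, -0.0]
finger_gap: 0.601
t 9.03 pos [477.  289.7 173.3] jaw 94.0 tilt [-0.001 -0.001 -1.   ] gap 0.601 F [ 0.2  0.9 -0. ]
need turn_x -0.0 shift [97.3 -0.5 -0.1] j6 [ 0.83  0.31 -0.02 -0.   -1.24 -2.33]
scene [(0.39, array([221., 442.]), array([320., 668.,  45.])), (0.38, array([207., 320.]), array([414., 312.,  78.]))]
top [(0.5, array([232., 228.]), array([418., 320.,  40.])), (0.46, array([254.,  90.]), array([356., 666.,  74.]))]
```

View pics/tab_scene.png

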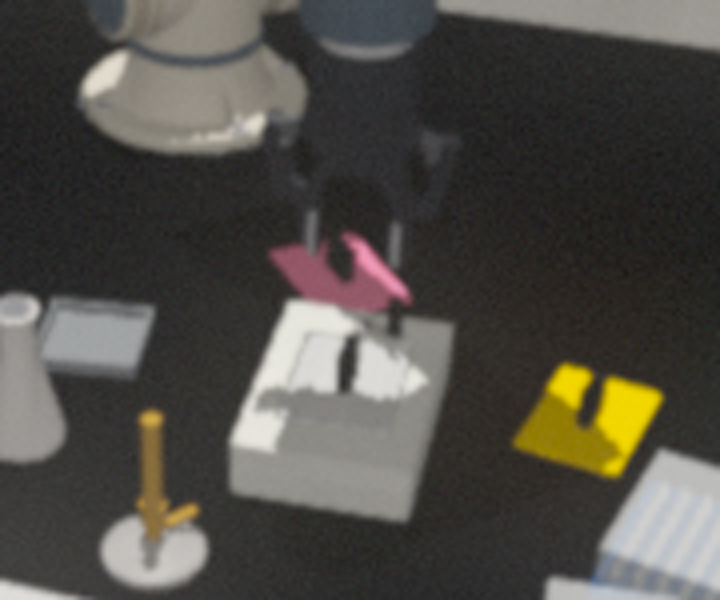

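```bash

python3 -m jog '{"delta_pos":[[40,0,0],[35,0,0],[23,0,0],[0,0,0],[0,0,0]],"delta_rot":[[0,0,0],[0,0,0],[0,0,0],[0,0,0],[0,0,0]]}' | tail -2
python3 -m jog '{"delta_pos":[[0,0,0],[0,0,0],[0,0,0],[0,0,0],[0,0,0]],"delta_rot":[[0,0,0],[0,0,0],[0,0,0],[0,0,0],[0,0,0]]}' 0 40 | tail -2
python3 -m jog '{"delta_pos":[[0,0,0],[0,0,0],[-5,0,0],[-10,0,0],[-15,0,0]],"delta_rot":[[0,0,0],[0,0,0],[0,0,0],[0,0,0],[0,0,0]]}' 0 40 | tail -2
python3 -m jog '{"delta_pos":[[-25,0,0],[-35,0,0],[-35,0,0],[0,0,0],[0,0,0]],"delta_rot":[[0,0,0],[0,0,0],[0,0,0],[0,0,0],[0,0,0]]}' | tail -2
python3 go.py 462.5 -258.5 190 85.6
python3 - <<'E'
from h import *
for c in("scene","top"):
    p,d=env.capture(c);P=cloud(c,d)
    if c=="scene":cv2.imwrite(f"pics/lift_{c}.png",cv2.resize(p[130:280,220:400,::-1],None,fx=4,fy=4,interpolation=cv2.INTER_CUBIC))
    for x in env.outline_of(c,"cover"):
        Q=P[x["pixels"]];Q=Q[np.isfinite(Q[:,2])]*1000
        print(c,round(x["score"],2),np.median(Q,0).round(1),rect(Q/1000), "zspread",np.percentile(Q[:,2],[10,90]).round(1))
E
```

```text
contact_force: [0.2, -0.5, 0.8]
finger_gap: 0.603
contact_force: [-1.5, 0.0, 5.3]
finger_gap: 0.128
contact_force: [1.3, 0.2, -0.3]
finger_gap: 0.133
contact_force: [-0.6, 0.2, -1.1]
finger_gap: 0.131
t 11.72 pos [477.4 289.6 200.7] jaw 94.0 tilt [-0.001  0.    -1.   ] gap 0.131 F [-0.6  0.2 -1.1]
need turn_x 8.4 shift [  10.7  -27.2 -547.6] j6 [ 0.83  0.29  0.03 -0.   -1.3  -2.33]
scene 0.65 [421.7 465.4   5.5] (array([410.7, 462.8]), array([ 78.9, 115.8]), 80.2) zspread [ 3.  17.8]
scene 0.62 [492.8 295.  169.5] (array([340.2, 250.5]), array([407.8, 112.8]), 11.4) zspread [166.9 184.8]
scene 0.5 [309.4 244.1   5.5] (array([383.2, 269.2]), array([310. , 102.8]), 21.2) zspread [ 2.4 43.9]
top 0.92 [278.  225.2   7.2] (array([276.5, 224. ]), array([111.2,  71.6]), 43.1) zspread [ 3.7 11.9]
top 0.87 [441.5 283.4 170.4] (array([445.9, 287.6]), array([53.3, 79.3]), 3.3) zspread [167.4 173.4]
```

View pics/lift_scene.png

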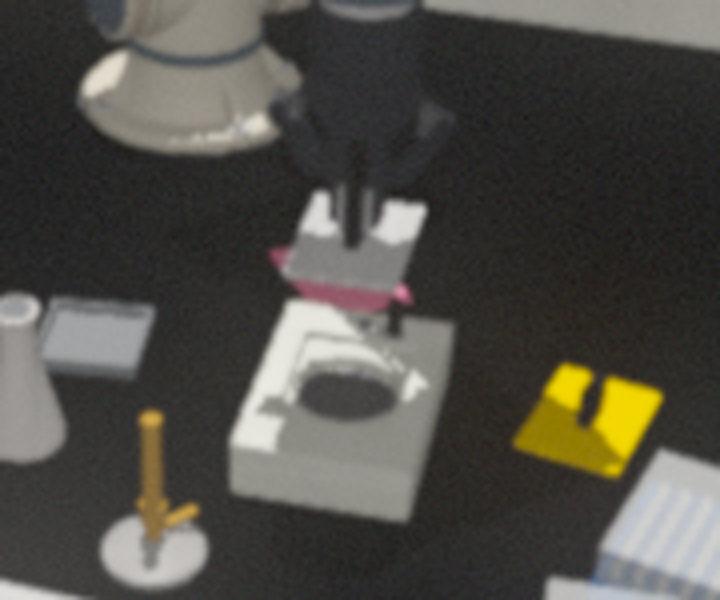

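```bash

python3 -m jog '{"delta_pos":[[0,0,0],[0,-3,-30],[0,-3,-58],[0,-3,-60],[0,-3,-60]],"delta_rot":[[8.4,0,0],[0,0,0],[0,0,0],[0,0,0],[0,0,0]]}' | tail -2
python3 -m jog '{"delta_pos":[[0,-3,-60],[0,-3,-60],[0,-3,-60],[0,-3,-60],[0,-3,-60]],"delta_rot":[[0,0,0],[0,0,0],[0,0,0],[0,0,0],[0,0,0]]}' | tail -2
python3 -m jog '{"delta_pos":[[0,0,-30],[0,0,-9],[25,0,0],[35,0,0],[35,0,0]],"delta_rot":[[0,0,0],[0,0,0],[0,0,0],[0,0,0],[0,0,0]]}' | tail -2
python3 go.py 462.5 -258.5 41 85.6
python3 - <<'E'
from h import *
p,d=env.capture("scene");cv2.imwrite("pics/ct.png",cv2.resize(p[120:270,80:280,::-1],None,fx=4,fy=4,interpolation=cv2.INTER_CUBIC))
E
```

```text
contact_force: [1.0, -0.3, -1.8]
finger_gap: 0.133
contact_force: [1.3, 1.7, -1.3]
finger_gap: 0.135
contact_force: [0.5, -0.7, -1.4]
finger_gap: 0.128
t 13.8 pos [ 462.5 -256.9  104.8] jaw 85.6 tilt [ 0.  0. -1.] gap 0.128 F [ 0.5 -0.7 -1.4]
need turn_x 0.0 shift [63.8 -0.2 -1.6] j6 [-0.21  0.31 -0.21 -0.   -1.05 -1.44]
```

View pics/ct.png

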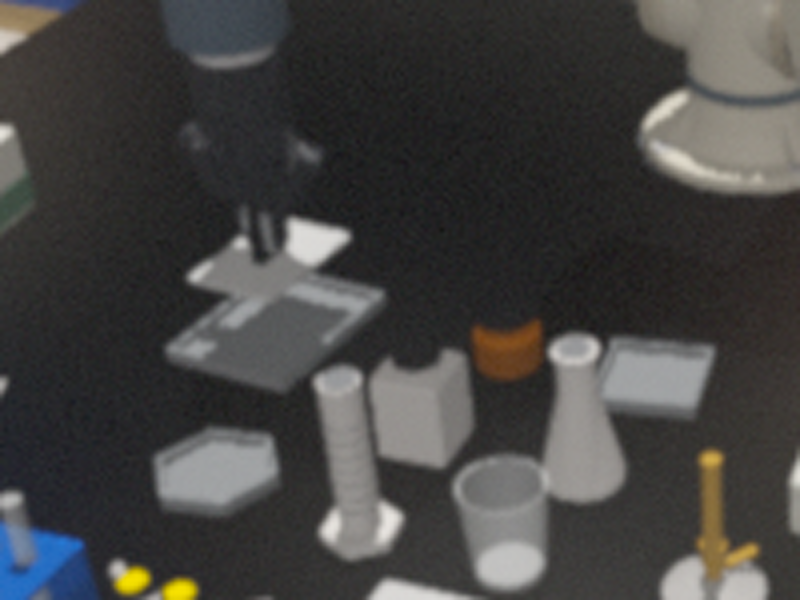

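```bash

python3 -m jog '{"delta_pos":[[25,0,-1],[20,0,0],[12,0,0],[4,0,0],[0,0,0]],"delta_rot":[[0,0,0],[0,0,0],[0,0,0],[0,0,0],[0,0,0]]}' | tail -2
python3 go.py 462.5 -258.5 41 85.6
python3 -m jog '{"delta_pos":[[1.5,0,0],[0,0,0],[0,0,0],[0,0,0],[0,0,0]],"delta_rot":[[0,0,0],[0,0,0],[0,0,0],[0,0,0],[0,0,0]]}' | tail -2
python3 -m jog '{"delta_pos":[[0,0,0],[0,0,0],[0,0,0],[-30,0,0],[-60,0,0]],"delta_rot":[[0,0,0],[0,0,0],[0,0,0],[0,0,0],[0,0,0]]}' 60 | tail -2
python3 -m jog '{"delta_pos":[[-60,0,0],[-20,0,0],[0,-20,50],[0,-20,50],[0,-10,50]],"delta_rot":[[0,0,0],[0,0,0],[0,0,0],[0,0,0],[0,0,0]]}' 70 | tail -2
python3 go.py 562.5 64 98 90
python3 - <<'E'
from h import *
p,d=env.capture("scene");cv2.imwrite("pics/ct2.png",cv2.resize(p[120:270,80:280,::-1],None,fx=4,fy=4,interpolation=cv2.INTER_CUBIC))
for c in("scene","top"):
    p,d=env.capture(c);P=cloud(c,d)
    for t in("cover","cover_tray"):
      for x in env.outline_of(c,t)[:4]:
        Q=P[x["pixels"]];Q=Q[np.isfinite(Q[:,2])]
        if np.median(Q[:,1])<-.2: print(c,t,round(x["score"],2),(np.median(Q,0)*1000).round(1),rect(Q))
E
```

```text
contact_force: [0.0, -0.3, -1.0]
finger_gap: 0.128
t 14.47 pos [ 462.7 -258.7   45.3] jaw 85.6 tilt [ 0.001 -0.    -1.   ] gap 0.128 F [ 0.  -0.3 -1. ]
need turn_x -0.0 shift [4.3 0.2 0.2] j6 [-0.21  0.38 -0.29  0.   -0.91 -1.43]
contact_force: [0.0, -0.0, -2.0]
finger_gap: 0.137
contact_force: [1.2, 0.2, -0.1]
finger_gap: 0.6
contact_force: [0.8, 0.5, 0.4]
finger_gap: 0.702
t 16.35 pos [ 524.4 -111.5  213.2] jaw 85.5 tilt [ 0.  0. -1.] gap 0.702 F [0.8 0.5 0.4]
need turn_x -4.5 shift [115.2 -38.1 175.5] j6 [ 0.08  0.24 -0.01  0.   -1.32 -1.73]
scene cover 0.71 [ 473.3 -252.8   11.1] (array([ 458.7, -259.5]), array([ 91.7, 122.1]), 82.8)
scene cover_tray 0.92 [ 503.  -221.4    7.2] (array([ 468.2, -255.5]), array([118.7, 147.7]), 85.4)
top cover 0.82 [ 459.2 -254.    11.9] (array([ 459.8, -259.7]), array([ 87.8, 114.8]), 87.8)
top cover_tray 0.57 [ 466.  -262.3    7.9] (array([ 463. , -258.5]), array([119.7, 146.5]), 85.5)
```

View pics/ct2.png

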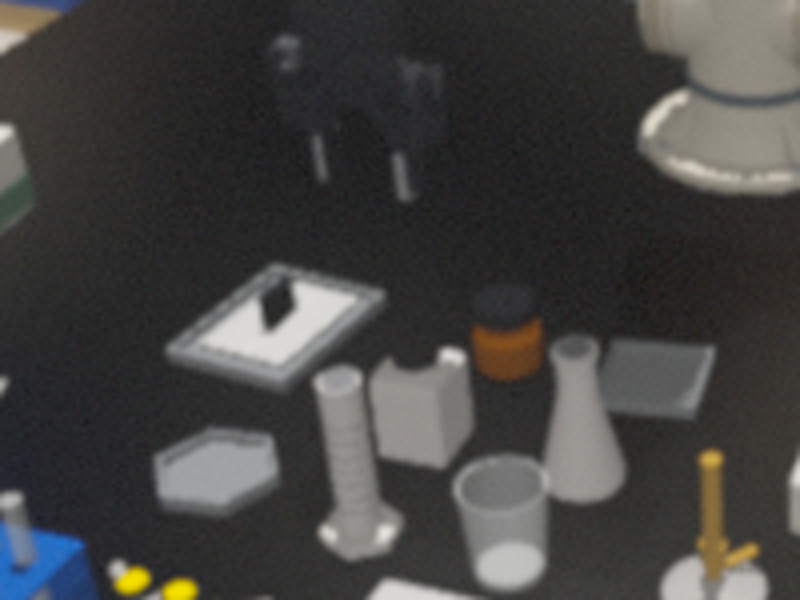

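```bash

python3 -m jog '{"delta_pos":[[0,0,0],[0,-10,44],[0,-10,44],[0,-10,44],[0,-9,43]],"delta_rot":[[-4.5,0,0],[0,0,0],[0,0,0],[0,0,0],[0,0,0]]}' | tail -1
python3 -m jog '{"delta_pos":[[25,0,0],[35,0,0],[0,0,0],[0,0,0],[0,0,0]],"delta_rot":[[0,0,0],[0,0,0],[0,0,0],[0,0,0],[0,0,0]]}' | tail -1
python3 go.py 563.5 63.8 100 90
```

```text
finger_gap: 0.705
finger_gap: 0.7
t 17.95 pos [563.5  61.8 155.1] jaw 90.0 tilt [ 0.003  0.001 -1.   ] gap 0.7 F [-0.2 -0.7 -0.3]
need turn_x 0.0 shift [55.1  0.   2. ] j6 [ 0.39  0.33 -0.04  0.   -1.2  -1.96]
```

```bash

python3 -m jog '{"delta_pos":[[15,0,2],[25,0,0],[15,0,0],[0,0,0],[0,0,0]],"delta_rot":[[0,0,0],[0,0,0],[0,0,0],[0,0,0],[0,0,0]]}' | tail -2
python3 -m jog '{"delta_pos":[[0,0,0],[0,0,0],[0,0,0],[0,0,0],[0,0,0]],"delta_rot":[[0,0,0],[0,0,0],[0,0,0],[0,0,0],[0,0,0]]}' 0 30 | tail -2
python3 -m jog '{"delta_pos":[[0,0,0],[-5,0,0],[-10,0,0],[-20,0,0],[-30,0,0]],"delta_rot":[[0,0,0],[0,0,0],[0,0,0],[0,0,0],[0,0,0]]}' | tail -2
python3 go.py 477.5 289.6 172 90
```

```text
contact_force: [0.3, -0.1, 0.0]
finger_gap: 0.7
contact_force: [0.0, -1.0, 5.7]
finger_gap: 0.379
contact_force: [1.5, -0.9, -1.3]
finger_gap: 0.372
t 19.82 pos [561.7  63.9 163.3] jaw 90.1 tilt [-0.003 -0.001 -1.   ] gap 0.372 F [ 1.5 -0.9 -1.3]
need turn_x 0.1 shift [ -8.7  84.2 225.7] j6 [ 0.39  0.33 -0.02 -0.   -1.22 -1.96]
```

```bash

python3 -m jog '{"delta_pos":[[-20,10,20],[0,18,45],[0,18,50],[0,18,50],[0,16,50]],"delta_rot":[[0,0,0],[0,0,0],[0,0,0],[0,0,0],[0,0,0]]}' | tail -2
python3 -m jog '{"delta_pos":[[0,3,10],[0,0,0],[0,0,0],[0,0,0],[0,0,0]],"delta_rot":[[0,0,0],[0,0,0],[0,0,0],[0,0,0],[0,0,0]]}' | tail -2
python3 go.py 477.5 289.6 131 90
python3 - <<'E'
from h import *
for c in("scene","top"):
    p,d=env.capture(c);P=cloud(c,d)
    if c=="scene":cv2.imwrite(f"pics/fl.png",cv2.resize(p[110:270,220:400,::-1],None,fx=3.7,fy=3.7,interpolation=cv2.INTER_CUBIC))
    for x in env.outline_of(c,"flask")[:2]:
        Q=P[x["pixels"]];Q=Q[np.isfinite(Q[:,2])]*1000
        print(c,round(x["score"],2),np.median(Q,0).round(1),"z",np.percentile(Q[:,2],[2,98]).round(1), "y mid",(np.percentile(Q[:,1],[2,98]).mean()).round(1))
E
```

```text
contact_force: [0.2, 0.4, -0.7]
finger_gap: 0.376
contact_force: [0.4, -0.8, -1.0]
finger_gap: 0.376
t 21.07 pos [479.6 288.2 183.4] jaw 90.0 tilt [ 0.  0. -1.] gap 0.376 F [ 0.4 -0.8 -1. ]
need turn_x -0.0 shift [52.4  2.1  1.4] j6 [ 0.82  0.3  -0.   -0.   -1.26 -2.39]
scene 0.97 [496.1 291.2 131.4] z [ 86.2 200.2] y mid 289.7
top 0.53 [459.4 276.8 117. ] z [ 40.9 155.7] y mid 282.0
```

View pics/fl.png

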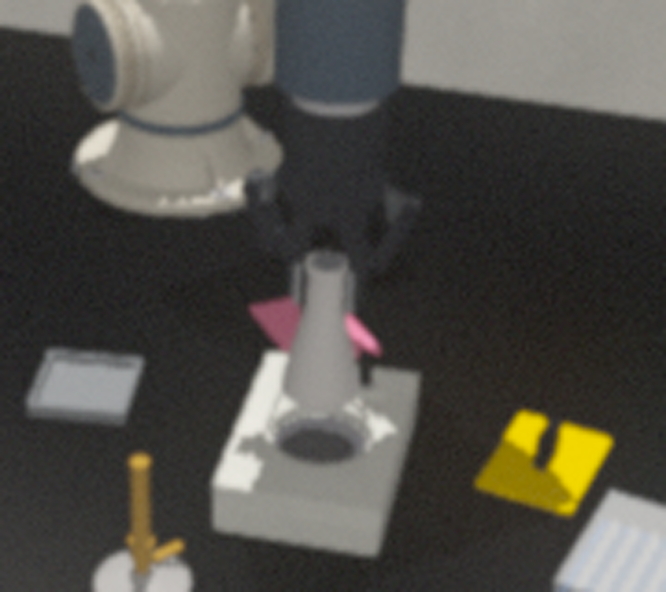

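```bash

python3 -m jog '{"delta_pos":[[10,2,1.5],[18,0,0],[15,0,0],[6,0,0],[0,0,0]],"delta_rot":[[0,0,0],[0,0,0],[0,0,0],[0,0,0],[0,0,0]]}' | tail -2
python3 go.py 477.5 289.6 131 90
python3 -m jog '{"delta_pos":[[1.5,0,0],[1,0,0],[0,0,0],[0,0,0],[0,0,0]],"delta_rot":[[0,0,0],[0,0,0],[0,0,0],[0,0,0],[0,0,0]]}' | tail -2
python3 go.py 477.5 289.6 131 90
```

```text
contact_force: [0.2, 0.3, -0.7]
finger_gap: 0.375
t 21.9 pos [477.2 290.3 133.9] jaw 90.1 tilt [-0.    -0.001 -1.   ] gap 0.375 F [ 0.2  0.3 -0.7]
need turn_x 0.1 shift [ 2.9 -0.3 -0.7] j6 [ 0.83  0.34 -0.09  0.   -1.15 -2.4 ]
contact_force: [-0.6, -0.3, -1.6]
finger_gap: 0.377
t 22.52 pos [477.3 290.4 131.9] jaw 90.1 tilt [ 0.  0. -1.] gap 0.377 F [-0.6 -0.3 -1.6]
need turn_x 0.1 shift [ 0.9 -0.2 -0.8] j6 [ 0.83  0.34 -0.09  0.   -1.14 -2.4 ]
```

```bash

python3 -m jog '{"delta_pos":[[1.5,0,0],[0,0,0],[0,0,0],[0,0,0],[0,0,0]],"delta_rot":[[0,0,0],[0,0,0],[0,0,0],[0,0,0],[0,0,0]]}' | tail -2
python3 -m jog '{"delta_pos":[[0,0,0],[0,0,0],[0,0,0],[0,0,0],[-15,0,0]],"delta_rot":[[0,0,0],[0,0,0],[0,0,0],[0,0,0],[0,0,0]]}' 75| tail -2
python3 -m jog '{"delta_pos":[[-30,0,0],[-40,0,0],[0,-10,-40],[0,-17,-60],[0,-17,-60]],"delta_rot":[[0,0,0],[0,0,0],[0,0,0],[0,0,0],[0,0,0]]}' | tail -2
python3 go.py 563 -67 96 92.5
python3 - <<'E'
from h import *
for c in("scene","top"):
    p,d=env.capture(c);P=cloud(c,d).reshape(-1,3)*1000
    if c=="scene":cv2.imwrite(f"pics/fl2.png",cv2.resize(p[110:270,220:400,::-1],None,fx=3.7,fy=3.7,interpolation=cv2.INTER_CUBIC))
    Q=P[(np.hypot(P[:,0]-477,P[:,1]-290)<45)&(P[:,2]>138)&(P[:,2]<155)];print(c,"lip",rect(Q/1000),len(Q),Q[:,2].max())
E
```

```text
contact_force: [-1.0, -0.2, -1.4]
finger_gap: 0.373
contact_force: [-0.7, 0.8, 0.7]
finger_gap: 0.747
contact_force: [1.3, 0.7, -0.4]
finger_gap: 0.755
t 24.4 pos [522.  129.1 216.8] jaw 90.1 tilt [ 0.002  0.001 -1.   ] gap 0.755 F [ 1.3  0.7 -0.4]
need turn_x -2.4 shift [ 120.8  -32.4 -197.7] j6 [ 0.53  0.24 -0.    0.   -1.33 -2.1 ]
scene lip (array([477.6, 290.3]), array([33. , 32.3]), 78.9) 74 148.02805002776043Traceback (most recent call last):
  File "<stdin>", line 5, in <module>
    return umr_maximum(a, axis, None, out, keepdims, initial, where)
ValueError: zero-size array to reduction operation maximum which has no identity
```

View pics/fl2.png

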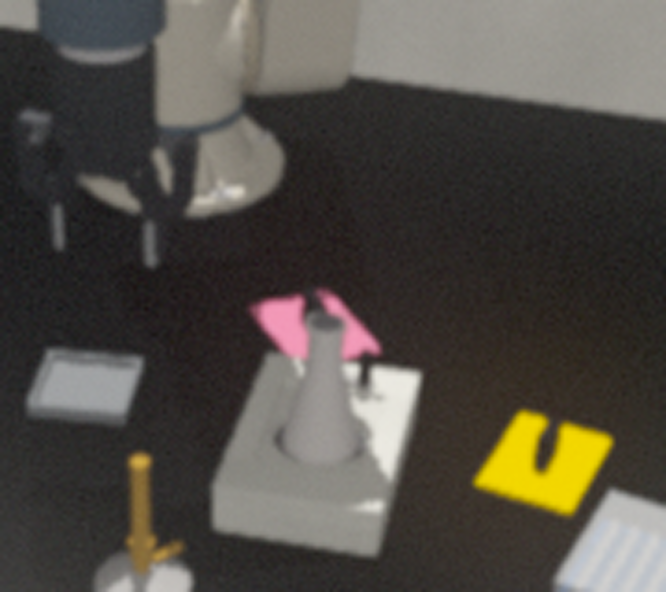

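```bash

python3 -m jog '{"delta_pos":[[0,0,0],[0,-8,-49],[0,-8,-49],[0,-8,-50],[0,-8,-50]],"delta_rot":[[-2.4,0,0],[0,0,0],[0,0,0],[0,0,0],[0,0,0]]}' | tail -1
python3 -m jog '{"delta_pos":[[25,0,0],[35,0,0],[0,0,0],[0,0,0],[0,0,0]],"delta_rot":[[0,0,0],[0,0,0],[0,0,0],[0,0,0],[0,0,0]]}' | tail -1
python3 go.py 563 -67 98 92.5
```

```text
finger_gap: 0.748
finger_gap: 0.748
t 25.75 pos [563.  -65.7 157.3] jaw 92.5 tilt [ 0.003  0.    -1.   ] gap 0.748 F [-0.5 -0.5 -0.4]
need turn_x 0.0 shift [59.3  0.1 -1.3] j6 [ 0.16  0.33 -0.03  0.   -1.2  -1.69]
```

```bash

python3 -m jog '{"delta_pos":[[20,0,-1.3],[25,0,0],[14,0,0],[0,0,0],[0,0,0]],"delta_rot":[[0,0,0],[0,0,0],[0,0,0],[0,0,0],[0,0,0]]}' | tail -2
python3 go.py 563 -67 98 92.5
python3 -m jog '{"delta_pos":[[0,0,0],[0,0,0],[0,0,0],[0,0,0],[0,0,0]],"delta_rot":[[0,0,0],[0,0,0],[0,0,0],[0,0,0],[0,0,0]]}' 0 40 | tail -2
python3 -m jog '{"delta_pos":[[0,0,0],[-5,0,0],[-15,0,0],[-30,0,0],[-40,0,0]],"delta_rot":[[0,0,0],[0,0,0],[0,0,0],[0,0,0],[0,0,0]]}' | tail -2
python3 -m jog '{"delta_pos":[[-25,0,0],[0,0,0],[0,20,20],[0,40,40],[0,40,40]],"delta_rot":[[0,0,0],[-8,0,0],[0,0,0],[0,0,0],[0,0,0]]}' | tail -2
python3 go.py 432.5 66.5 103 100.5
```

```text
contact_force: [-0.4, -0.7, 0.1]
finger_gap: 0.749
t 26.38 pos [562.8 -67.3  97.5] jaw 92.5 tilt [ 0.002 -0.    -1.   ] gap 0.749 F [-0.4 -0.7  0.1]
need turn_x -0.0 shift [-0.5 -0.2  0.3] j6 [ 0.16  0.38 -0.12  0.   -1.06 -1.68]
contact_force: [-0.6, -0.1, 5.6]
finger_gap: 0.435
contact_force: [0.7, 0.1, -2.2]
finger_gap: 0.435
contact_force: [-0.2, 1.3, -0.5]
finger_gap: 0.433
t 28.25 pos [444.2  13.5 211.6] jaw 100.4 tilt [ 0.  0. -1.] gap 0.433 F [-0.2  1.3 -0.5]
need turn_x -0.1 shift [108.6   1.9  54.3] j6 [ 0.38  0.06 -0.23 -0.   -1.28 -1.77]
```

```bash

python3 -m jog '{"delta_pos":[[0,2,35],[15,0,19],[25,0,0],[20,0,0],[0,0,0]],"delta_rot":[[0,0,0],[0,0,0],[0,0,0],[0,0,0],[0,0,0]]}' | tail -2
python3 go.py 432.5 66.5 103 100.5
python3 - <<'E'
from h import *
p,d=env.capture("scene");cv2.imwrite("pics/bo.png",cv2.resize(p[120:270,130:310,::-1],None,fx=3.7,fy=3.7,interpolation=cv2.INTER_CUBIC))
E
```

```text
contact_force: [0.3, 0.3, -1.4]
finger_gap: 0.436
t 28.88 pos [432.8  65.3 150.7] jaw 100.5 tilt [-0.003 -0.001 -1.   ] gap 0.436 F [ 0.3  0.3 -1.4]
need turn_x -0.0 shift [47.7  0.   1.2] j6 [ 0.51  0.1  -0.36 -0.   -1.12 -1.9 ]
```

View pics/bo.png

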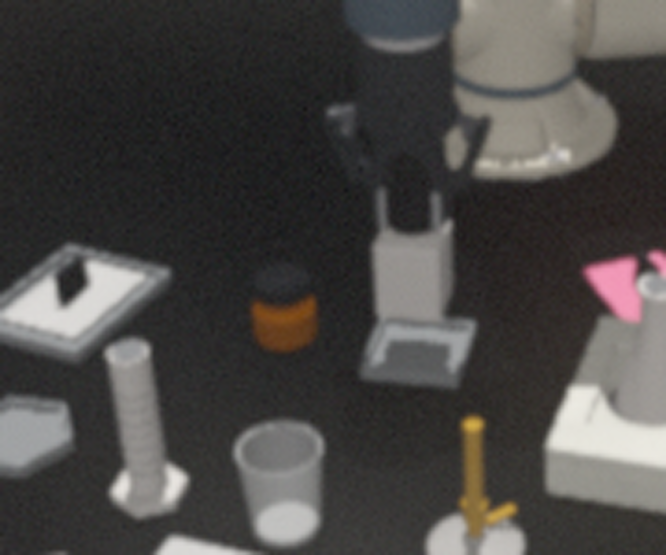

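```bash

python3 -m jog '{"delta_pos":[[15,0,1],[18,0,0],[10,0,0],[4,0,0],[0,0,0]],"delta_rot":[[0,0,0],[0,0,0],[0,0,0],[0,0,0],[0,0,0]]}' | tail -2
python3 go.py 432.5 66.5 103 100.5
python3 -m jog '{"delta_pos":[[1,0,0],[1,0,0],[0,0,0],[0,0,0],[0,0,0]],"delta_rot":[[0,0,0],[0,0,0],[0,0,0],[0,0,0],[0,0,0]]}' | tail -2
python3 go.py 432.5 66.5 102 100.5
```

```text
contact_force: [-0.5, -0.1, -2.3]
finger_gap: 0.432
t 29.55 pos [433.9  66.7 104.8] jaw 100.5 tilt [ 0.001  0.    -1.   ] gap 0.432 F [-0.5 -0.1 -2.3]
need turn_x -0.0 shift [1.8 1.4 0.1] j6 [ 0.51  0.14 -0.43  0.   -0.99 -1.9 ]
contact_force: [0.5, 0.8, -1.1]
finger_gap: 0.431
t 30.18 pos [433.6  66.6 102.3] jaw 100.5 tilt [ 0.  0. -1.] gap 0.431 F [ 0.5  0.8 -1.1]
need turn_x -0.0 shift [0.3 1.1 0.1] j6 [ 0.51  0.15 -0.44  0.   -0.99 -1.9 ]
```

```bash

python3 -m jog '{"delta_pos":[[0.7,0,0],[0,0,0],[0,0,0],[0,0,0],[0,0,0]],"delta_rot":[[0,0,0],[0,0,0],[0,0,0],[0,0,0],[0,0,0]]}' 75 40| tail -2
python3 -m jog '{"delta_pos":[[-20,0,0],[-40,0,0],[-50,0,0],[0,0,0],[0,-30,-20]],"delta_rot":[[0,0,0],[0,0,0],[0,0,0],[8,0,0],[0,0,0]]}' 75| tail -2
python3 go.py 676 -59 105 90
```

```text
contact_force: [0.1, 0.5, -0.1]
finger_gap: 0.75
contact_force: [1.1, 0.7, 0.5]
finger_gap: 0.752
t 31.43 pos [464.3  48.6 212.9] jaw 92.5 tilt [ 0.002  0.002 -1.   ] gap 0.752 F [1.1 0.7 0.5]
need turn_x 2.5 shift [ 107.9 -211.7 -107.6] j6 [ 0.44  0.11 -0.18 -0.   -1.28 -1.97]
```

```bash

python3 -m jog '{"delta_pos":[[0,0,0],[0,-42,-21],[0,-42,-21],[0,-42,-22],[0,-42,-22]],"delta_rot":[[2.5,0,0],[0,0,0],[0,0,0],[0,0,0],[0,0,0]]}' | tail -1
python3 -m jog '{"delta_pos":[[0,-43,-21],[0,0,0],[0,0,0],[0,0,0],[0,0,0]],"delta_rot":[[0,0,0],[0,0,0],[0,0,0],[0,0,0],[0,0,0]]}' | tail -1
python3 go.py 676 -59 105 90
python3 - <<'E'
from h import *
for c in("scene","top"):
    p,d=env.capture(c);P=cloud(c,d).reshape(-1,3)*1000
    for n,x,y,a,b in(("cyl",676,-59,125,145),("botcap",433,66,98,115)):
        Q=P[(np.hypot(P[:,0]-x,P[:,1]-y)<35)&(P[:,2]>a)&(P[:,2]<b)]
        if len(Q)>5: print(c,n,rect(Q/1000),len(Q),Q[:,2].max())
E
```

```text
finger_gap: 0.753
finger_gap: 0.749
t 32.67 pos [674.9 -58.7 212.5] jaw 90.0 tilt [ 0.001  0.    -1.   ] gap 0.749 F [-0.2 -0.1 -0.1]
need turn_x 0.0 shift [107.5  -1.1  -0.3] j6 [ 0.14  0.53  0.41 -0.   -1.45 -1.71]
scene cyl (array([679.3, -58.3]), array([28.5, 30.6]), 66.5) 89 137.97379525533233
scene botcap (array([436.8,  66.6]), array([40.7, 36.2]), 31.7) 89 111.11199563822534
top cyl (array([675.4, -69.2]), array([21.3,  8. ]), 7.9) 22 140.59098590109292
top botcap (array([432.2,  68. ]), array([37.9, 32.7]), 0.3) 174 113.7967404425057
```

```bash

python3 -m jog '{"delta_pos":[[30,-1,0],[40,0,0],[25,0,0],[12,0,0],[0,0,0]],"delta_rot":[[0,0,0],[0,0,0],[0,0,0],[0,0,0],[0,0,0]]}' | tail -2
python3 -m jog '{"delta_pos":[[0,0,0],[0,0,0],[0,0,0],[0,0,0],[0,0,0]],"delta_rot":[[0,0,0],[0,0,0],[0,0,0],[0,0,0],[0,0,0]]}' 0 30 | tail -2
python3 go.py 676 -59 105 90
python3 -m jog '{"delta_pos":[[0,0,0],[-5,0,0],[-15,0,0],[-25,0,0],[-20,0,0]],"delta_rot":[[0,0,0],[0,0,0],[0,0,0],[0,0,0],[0,0,0]]}' | tail -2
python3 -m jog '{"delta_pos":[[0,4,-20],[0,6,-40],[0,6,-45],[0,6,-31],[0,0,0]],"delta_rot":[[0,0,0],[0,0,0],[0,0,0],[0,0,0],[0,0,0]]}' | tail -2
python3 go.py 654 -195 111 90
python3 - <<'E'
from h import *
p,d=env.capture("scene");cv2.imwrite("pics/cy.png",cv2.resize(p[130:280,80:260,::-1],None,fx=3.7,fy=3.7,interpolation=cv2.INTER_CUBIC))
E
```

```text
contact_force: [-0.2, 0.1, 0.1]
finger_gap: 0.746
contact_force: [-1.2, 0.3, 6.5]
finger_gap: 0.342
t 34.02 pos [677.1 -59.4 106. ] jaw 90.0 tilt [ 0.003 -0.    -1.   ] gap 0.342 F [-1.2  0.3  6.5]
need turn_x -0.0 shift [1.  1.1 0.4] j6 [ 0.14  0.58  0.23  0.   -1.22 -1.71]
contact_force: [-0.1, -0.7, -1.1]
finger_gap: 0.336
contact_force: [0.7, 1.4, -1.6]
finger_gap: 0.345
t 35.27 pos [ 652.9 -198.3  168.9] jaw 89.7 tilt [-0.002  0.    -1.   ] gap 0.345 F [ 0.7  1.4 -1.6]
need turn_x -0.3 shift [57.9 -1.1  3.3] j6 [-0.07  0.55  0.34  0.   -1.36 -1.51]
```

View pics/cy.png

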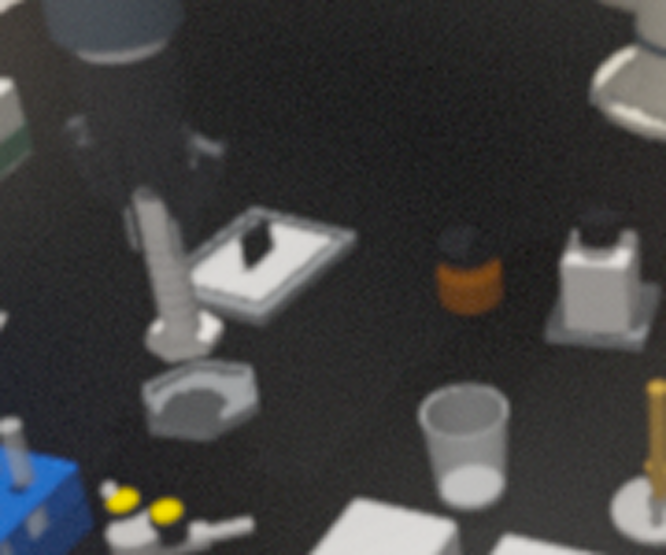

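```bash

python3 -m jog '{"delta_pos":[[12,-1,3],[18,0,0],[15,0,0],[9,0,0],[0,0,0]],"delta_rot":[[0,0,0],[0,0,0],[0,0,0],[0,0,0],[0,0,0]]}' | tail -2
python3 go.py 654 -195 111 90
python3 -m jog '{"delta_pos":[[2,0,0],[0,0,0],[0,0,0],[0,0,0],[0,0,0]],"delta_rot":[[0,0,0],[0,0,0],[0,0,0],[0,0,0],[0,0,0]]}' | tail -2
python3 go.py 654 -195 111 90
```

```text
contact_force: [-0.1, 0.3, -0.8]
finger_gap: 0.341
t 35.95 pos [ 654.9 -191.8  114.6] jaw 90.0 tilt [-0.002  0.    -1.   ] gap 0.341 F [-0.1  0.3 -0.8]
need turn_x -0.0 shift [ 3.6  0.9 -3.2] j6 [-0.06  0.58  0.25 -0.   -1.25 -1.51]
contact_force: [0.6, 0.0, -1.5]
finger_gap: 0.343
t 36.58 pos [ 655.3 -192.2  113.7] jaw 90.0 tilt [ 0. -0. -1.] gap 0.343 F [ 0.6  0.  -1.5]
need turn_x -0.0 shift [ 2.7  1.3 -2.8] j6 [-0.06  0.58  0.25 -0.   -1.24 -1.51]
```

```bash

python3 -m jog '{"delta_pos":[[0.5,1,-2.8],[1,0,0],[1,0,0],[0,0,0],[0,0,0]],"delta_rot":[[0,0,0],[0,0,0],[0,0,0],[0,0,0],[0,0,0]]}' | tail -2
python3 go.py 654 -195 111 90
python3 -m jog '{"delta_pos":[[0.5,0,0],[0,0,0],[0,0,0],[0,0,0],[0,0,0]],"delta_rot":[[0,0,0],[0,0,0],[0,0,0],[0,0,0],[0,0,0]]}' 75 | tail -2
python3 -m jog '{"delta_pos":[[-25,0,0],[-40,0,0],[-50,0,0],[0,30,0],[0,60,0]],"delta_rot":[[0,0,0],[0,0,0],[0,0,0],[0,0,0],[0,0,0]]}' | tail -2
python3 -m jog '{"delta_pos":[[0,60,0],[0,60,0],[0,60,0],[0,30,0],[0,0,0]],"delta_rot":[[0,0,0],[0,0,0],[0,0,0],[0,0,0],[0,0,0]]}' | tail -2
python3 go.py 654 -195 111 90
python3 - <<'E'
from h import *
for c in("scene","top"):
    p,d=env.capture(c);P=cloud(c,d).reshape(-1,3)*1000
    cv2.imwrite(f"pics/fin_{c}.png",cv2.resize(p[110:290,80:360,::-1],None,fx=2.8,fy=2.8,interpolation=cv2.INTER_CUBIC) if c=="scene" else cv2.resize(p[100:300,190:490,::-1],None,fx=2.6,fy=2.6,interpolation=cv2.INTER_CUBIC))
    for n,x,y,a,b in(("cyl",654,-195,130,150),("botcap",433,66,98,115),("flask",477,290,138,155),("cover handle",462,-258,30,55)):
        Q=P[(np.hypot(P[:,0]-x,P[:,1]-y)<35)&(P[:,2]>a)&(P[:,2]<b)]
        if len(Q)>5: print(c,n,rect(Q/1000),len(Q),Q[:,2].max().round())
E
```

```text
contact_force: [0.2, 0.6, 0.4]
finger_gap: 0.345
t 37.2 pos [ 654.3 -195.   111.2] jaw 90.0 tilt [ 0. -0. -1.] gap 0.345 F [0.2 0.6 0.4]
need turn_x -0.0 shift [0.2 0.3 0. ] j6 [-0.06  0.58  0.25  0.   -1.24 -1.51]
contact_force: [0.5, 0.1, 0.2]
finger_gap: 0.751
contact_force: [-0.1, 0.0, 0.2]
finger_gap: 0.749
contact_force: [0.3, -0.7, 0.9]
finger_gap: 0.749
t 39.08 pos [ 352.7 -194.8  226.4] jaw 89.9 tilt [ 0.002 -0.    -1.   ] gap 0.749 F [ 0.3 -0.7  0.9]
need turn_x -0.1 shift [ 1.154e+02 -3.013e+02 -2.000e-01] j6 [-0.11 -0.03 -0.29 -0.   -1.31 -1.46]
scene cyl (array([ 657.7, -193.2]), array([31., 28.]), 18.9) 79 143.0
scene botcap (array([438.1,  67.1]), array([38.5, 34.5]), 23.6) 90 111.0
scene flask (array([478.3, 291. ]), array([30.9, 36.1]), 63.8) 74 148.0
scene cover handle (array([ 462.7, -256.5]), array([14.1, 38.7]), 88.8) 49 45.0
top cyl (array([ 651.5, -193.4]), array([29.9, 29.1]), 26.4) 123 149.0
top botcap (array([432.3,  66.8]), array([37.5, 35.2]), 3.6) 181 115.0
top flask (array([475.2, 289.9]), array([32.5, 32.2]), 62.1) 153 152.0
```

View pics/fin_scene.png

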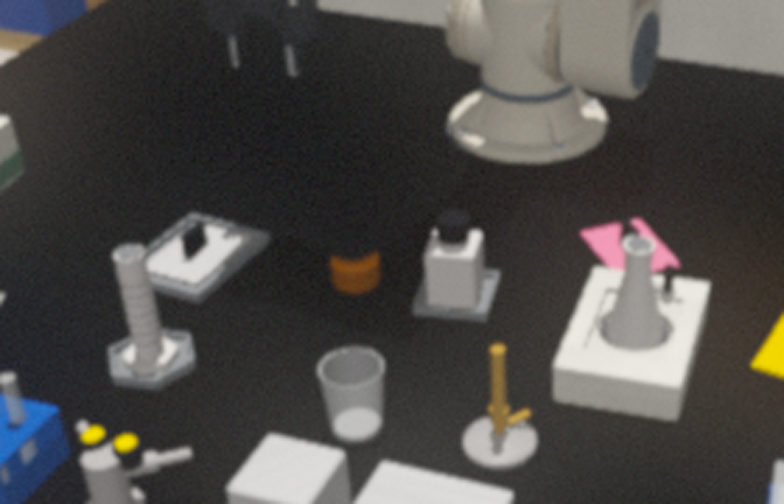

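View pics/fin_top.png

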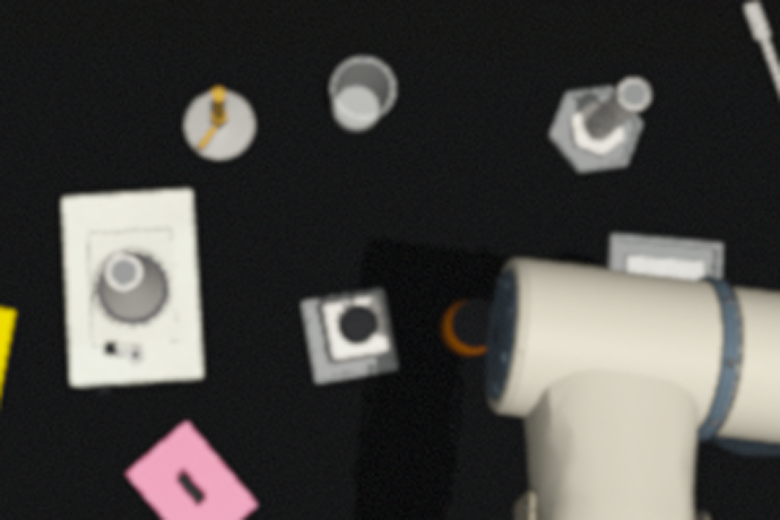

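```bash
python3 -c "
from workcell import env
print(env.job_done())"
```

```text
the job is handed in; nothing more can be done
None
```

The bench is set out and the job was handed in at about 39 s of robot time. I turned the tab aside, laid the cover in its tray, stood the flask in the well, then placed the bottle and the cylinder in their trays.

- **Final pictures:** both cameras show all four things flat and inside their rims, with the gripper well clear of everything. Nothing tipped or slipped on the way, and the wrist force stayed below about 12 N in every reading.
- **Positions:** flask, bottle and cylinder measure within about 5 mm of their measured targets in each camera. The cover is within about 4 mm of its tray centre and turned within about 3° of it, against limits of 20 mm and 0.3 rad.
- **Disagreements:** the two cameras differ by 3–6 mm in x and a few mm in height, so I used their averages. In the last top picture the arm hid most of the cover. I checked it from the scene camera then, and from both cameras just after laying it down.
- **Tab angle:** I judged it from the peg's position, about 1.6 rad. The joint value itself could not be read.

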